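# Fit the catch board under a string pasta cutter

## Robot

A 6-joint arm with a two-finger parallel gripper is mounted at the origin on the work surface. World frame = base frame: x ahead of the robot, y to its left, z up, the work surface at z = 0. Lengths are in m, angles in rad, forces in N, time in s.
With the tool pointing down it reaches from about 0.275 to 0.75 m from the base axis. Payload 10.2 kg.
Tool frame: the origin (TCP) lies where the fingers leave the gripper's body, on its centre line; the fingertips stand 73 mm ahead of it and the grasp point (between the pads) lies 54 mm ahead of it (bot.nose_length is the distance from the TCP to the fingertips, in m); z points along the fingers, y is the line along which they close (so a half turn about z gives the same grasp; the last joint's range is limited). The gripper opens to 85 mm and grips with 20 to 120 N. Pads are 22 mm wide; open, the fingers measure 114 mm over their backs; the gripper's body (76 mm by 85 mm) begins 54 mm behind the grasp point. The pads swing forward as they close: fully open they stand 13 mm farther back than shut.
Start: joints at [-1.331, 0.313, 1.498, -0, 1.331, -0.223], TCP at [0.234, -0.47, 0.304] pointing down, gripper open.
Joint ranges: [-2.94, 2.94], [-0.97, 2.17], [0.19, 2.56], [-1.23, 4.37], [0.02, 3.11], [-2.88, 2.88]. Speed limits (rad/s): [2.39, 2.39, 3.01, 3.14, 3.14, 3.14].

## Interface

Orientations are given as a 3x3 rotation matrix whose columns are the frame's x, y, z axes.
In Python, from bench import bot gives the robot as it stands. The module is installed in compiled form; this text tells all that it offers.
- The arm moves only by the tool apply_moves, never from a script. Its argument "moves" is a list of rows, each an object with "slide": the shift along the tool's x, y, z in cm, a list of three; "dr": the turn, a rotation vector about the tool's x, y, z in degrees, a list of three; "grip": the opening, from 0 (shut) to 1 (fully open). A call has exactly 10 rows; each row shifts and turns the commanded pose from where the row before left it, along the tool's axes as they then stand; what a row does not reach is not made up. A row lasts 1/8 s, in which the tool goes at most 62.5 mm and 10.7 degrees, less where a joint would pass 70% of its speed; a pose out of reach is approached as far as the arm can. A call is refused whole if a number of a shift passes 6.25 or a number of a turn 10.7, either way. A call with a gripper value outside its range is refused whole. The fingers move at their own pace and stop on an object; "force" is the grip in N (left out, the last holds). Time passes only in rows, so rows that do not move let the fingers close, or fill a call up. It gives the time, the measured TCP pose, the force, the opening and the grip force at its end, in the units of the state.
- bot.get_obs(): the state, without advancing time (a new reading comes with each control period).
- bot.snapshot(name): name is "side" or "top"; returns a dict with "image" (420x560x3 uint8, red, green, blue), "fov_y" (degrees; the focal length in pixels is half the picture's height over the tangent of half this angle, whatever the lens; pixels are square), "cx", "cy" (the principal point, pixels), "k1" (the pictures are not rectified: a ray, as slopes to the right and down, at radius r is drawn at 1 + k1 r^2 times it, then the intrinsics apply), "origin" and "orientation" of the camera in the world. Camera axes: x right, y down, z forward; pixel columns grow to the right and rows downward; lengths in m; the calibration is good to about 2 mm. A picture is of the moment at which its call begins. There is no depth.
- bot.finish_job(): hands the job in; it is judged then, once.
Trained networks look in a picture, given as the dict that the camera call returned (one of the last four; its "shot" number tells which), for a name from the list of things; names that differ only in an ending like _2 or _b are one class to them, and where a whole thing is asked for, a point or a joint stands for the part that bears it (a point fixed in the world has none). Each returns a list of dicts, best first, with "p" (0 to 1); they miss things now and then, are a little off and sometimes report something else, mostly with a low value. They report only what shows in the picture. A call takes as long as a camera call.
- bot.spot_in(picture, label): "pixel" ([column, row] in pixels, amid what is visible of it).
- bot.trace(picture, label): "mask" (420x560 bool, what is visible of it) and "pixel" ([column, row] in pixels, amid what is visible of it).
The state is a dict: "time_s": time; "joints": joint angles; "dq": joint speeds; "joint_efforts": joint torques, N m; "position": TCP position; "tcp_rot": TCP orientation; "force": force on the tool from outside, world axes, zero at the start; "wrist_torque": the same for the moment, N m; "width": finger opening in m; "gripper_force": force on a finger pad.
Only numpy, scipy, OpenCV 4.12 (cv2) and the standard library are available. Lean on these libraries where they do the work, as an engineer would, in place of code of your own. Each camera call takes 0.05 s, during which the arm holds its last target. There are 200 camera calls.

## Task

Slide the loose wooden catch board along the table into the mouth of the string pasta cutter, under the strings, until it is fully home against the stop inside. Then turn the wooden button beside the mouth upright, so that its lower end bars the board from sliding out. Leave all the other things on the table where they are.

Things in the scene. Friction and masses are not known exactly. Their poses are not given: they have to be found in the camera images.
- cutter: String pasta cutter (chitarra), fixed: beech frame 280 mm long (its y), 175 mm wide (its x), 60 mm high, steel strings on top (to 62 mm). Origin: centre of its footprint, at table height. +y points out of the mouth, a slot in the end at y = +140 mm, 143 mm wide, centred on x = 0, from the table up to 14.5 mm. Inside it is as wide; the table is its floor, the stop is at y = -122 mm.
- mouth (a point): Centre of the mouth's lower edge, in the outer face of the cutter's end, at table height (cutter x = 0, y = +140 mm).
- board: Catch board: loose flat plywood slab, 140 mm wide (its x), 268 mm long (its y), 12 mm thick, about 0.33 kg, flat on the table before the mouth, out of line. Too wide to grasp: push its edges. Origin: centre of underside. Its -y end leads (corner radius 8 mm); a dark hanging hole marks the +y end. Home, it touches the stop: origin at cutter y = +12 mm, outer end 6 mm proud of the mouth face.
- lead (a point): Middle of the board's leading (-y) end face, 6 mm above its underside.
- tail (a point): Middle of the board's outer (+y) end face, 6 mm above its underside.
- button (a joint): Wooden turn-button on the mouth end: bar 14 mm wide, turning in a plane 8 to 18 mm before the mouth face about a screw at cutter x = +60 mm, 33 mm up; arms 42 and 28 mm. 0 rad = level, long arm to +x, short arm to the slot's middle; grows as the short arm goes down; 1.571 = upright, short arm down before the board's edge (stop). Starts 0.15 to 0.45, clear of the board. Light friction, stays put.
- button_end (a point): Tip of the button's long arm, in the middle of its thickness (13 mm in front of the mouth face).
- button_foot (a point): Tip of the button's short arm, in the middle of its thickness.
- rolling_pin: Wooden rolling pin, 420 mm long, 46 mm thick, lying free beyond the board; can roll. Origin under its middle.
- flour_jar: Flour jar, 90 mm across, 120 mm high. Origin under its centre.
- oil_bottle: Oil bottle, 60 mm across, 190 mm high. Origin under its centre.
- bowl: White bowl, 110 mm across, 50 mm high. Origin under its centre.
- scraper: Dough scraper lying flat, 150 mm by 100 mm, round wooden grip along one edge, 20 mm high. Origin at the blade's centre.
- ruler: Clear plastic ruler, 300 mm by 35 mm, 4 mm thick, flat on the table. Origin under its centre.
- pastry_wheel: Pastry wheel with a wooden handle, about 175 mm long, 23 mm high, lying flat. Origin at the front of the handle.

How it is judged:
By the outcome, as a careful person would: the job done as asked, in the order asked, and still so for the second after the job is handed in, with the robot touching nothing.
It also fails if it takes over 67 s, if anything falls off the work surface, if the arm or the gripper's body presses on something with over 40 N, if the wrist force passes 120 N, or if a joint passes its speed limit or range.

## Working session

There is one attempt and no reset: what is moved stays moved. The work goes in short steps, Python scripts to look and compute and a tool call to move; the robot and the scene stay as the last step left them, time stands still between calls to the robot, and variables do not carry over. Pictures are saved under pics/ and viewed, at most 10 in all, crops included, and the job is handed in when it is done.

Besides the shell and the picture viewer there is one more tool, called after "Call:" in YAML: its name, and indented under it one key for each argument. apply_moves: Moves the arm, as the interface text tells. Its arguments: {"type":"object","properties":{"moves":{"type":"array"},"force":{"type":"number"}},"required":["moves"]}

```bash
mkdir -p pics; cat > h.py <<'E'
import numpy as np, cv2
from bench import bot
def K(s):
    f=210/np.tan(np.radians(s["fov_y"])/2); return np.array([[f,0,s["cx"]],[0,f,s["cy"]],[0,0,1.]])
def D(s): return np.array([s["k1"],0,0,0,0.])
def ray(s,px):
    px=np.asarray(px,float).reshape(-1,1,2)
    u=cv2.undistortPointsIter(px,K(s),D(s),None,None,(3,100,1e-10)).reshape(-1,2)
    return np.c_[u,np.ones(len(u))]@np.array(s["orientation"]).T
def atz(s,px,z):
    r=ray(s,px); o=np.array(s["origin"]); return o+r*((z-o[2])/r[:,2])[:,None]
def proj(s,P):
    R=np.array(s["orientation"]); p=(np.asarray(P,float).reshape(-1,3)-s["origin"])@R
    return cv2.projectPoints(p.reshape(-1,1,3),np.zeros(3),np.zeros(3),K(s),D(s))[0].reshape(-1,2)
def tri(s1,p1,s2,p2):
    a=ray(s1,p1)[0];b=ray(s2,p2)[0];o1=np.array(s1["origin"]);o2=np.array(s2["origin"])
    t=np.linalg.lstsq(np.c_[a,-b],o2-o1,rcond=None)[0]
    A=o1+a*t[0];B=o2+b*t[1]; return (A+B)/2,np.linalg.norm(A-B)
def save(s,n): cv2.imwrite("pics/"+n+".png",s["image"][:,:,::-1])
E
python3 - <<'E'
from h import *
np.set_printoptions(precision=4,suppress=True)
S={n:bot.snapshot(n) for n in("side","top")}
for n,s in S.items():
    save(s,n+"0");print(n,s["fov_y"],s["k1"],s["origin"],np.array(s["orientation"]).tolist())
    for l in ["cutter","mouth","board","lead","tail","button","button_end","button_foot","rolling_pin","flour_jar","oil_bottle","bowl","scraper","ruler","pastry_wheel"]:
        r=bot.spot_in(s,l); print(l,[(np.round(d["pixel"],1).tolist(),round(d["p"],2)) for d in r[:2]], atz(s,r[0]["pixel"],0.01)[0] if r else "")
o=bot.get_obs();print(o["time_s"],o["position"],o["tcp_rot"],o["force"])
E
```

```text
side 42.316144069061274 -0.18271857155768167 [-0.27    0.8349  1.1365] [[-0.7330485641366679, -0.45954280026556105, 0.5014580913109852], [-0.6801607363269935, 0.49026540619027015, -0.5449965176514541], [0.0046016710325508196, -0.7405810193470909, -0.6719513214560503]]
cutter [([294.0, 187.7], 0.83)] [ 0.6087 -0.234   0.01  ]
mouth [([293.0, 189.8], 0.68), ([173.8, 366.9], 0.46)] [ 0.604  -0.2236  0.01  ]
board [([249.6, 257.7], 0.75), ([203.3, 194.5], 0.22)] [0.494  0.0908 0.01  ]
lead [([244.8, 260.3], 0.82)] [0.4968 0.1074 0.01  ]
tail [([249.7, 260.5], 0.8), ([138.5, 319.3], 0.56)] [0.4862 0.0984 0.01  ]
button [([250.4, 258.2], 0.53)] [0.491  0.0907 0.01  ]
button_end [] 
button_foot [([245.5, 261.8], 0.62)] [0.4913 0.1102 0.01  ]
rolling_pin [([202.2, 195.5], 0.98)] [ 0.7992 -0.0011  0.01  ]
flour_jar [([329.8, 144.3], 0.86)] [ 0.6778 -0.5129  0.01  ]
oil_bottle [([397.8, 160.1], 0.75)] [ 0.4424 -0.6044  0.01  ]
bowl [([138.0, 318.5], 0.68)] [0.5525 0.4453 0.01  ]
scraper [([172.2, 367.2], 0.56)] [0.3756 0.4778 0.01  ]
ruler [([374.1, 214.4], 0.69)] [ 0.3397 -0.3068  0.01  ]
pas
[... 729 characters left out ...]
90.2], 0.53), ([176.6, 274.4], 0.4)] [ 0.6161 -0.0913  0.01  ]
button_foot [([294.3, 189.0], 0.53)] [ 0.6201 -0.0892  0.01  ]
rolling_pin [([269.1, 139.6], 0.94)] [ 0.7877 -0.001   0.01  ]
flour_jar [([410.9, 184.5], 0.63)] [ 0.6465 -0.4745  0.01  ]
oil_bottle [([433.0, 255.9], 0.59)] [ 0.412  -0.5404  0.01  ]
bowl [([122.0, 209.8], 0.62)] [0.5339 0.4701 0.01  ]
scraper [([119.5, 261.0], 0.92)] [0.3677 0.4644 0.01  ]
ruler [([354.6, 274.8], 0.56), ([237.9, 224.1], 0.16)] [ 0.3438 -0.2882  0.01  ]
pastry_wheel [([173.3, 276.9], 0.88)] [0.3215 0.2908 0.01  ]
1.6 [ 0.2344 -0.4698  0.3039] [[ 0.8948  0.4464  0.    ]
 [ 0.4464 -0.8948 -0.    ]
 [ 0.      0.     -1.    ]] [ 0.1525 -0.0412 -0.0747]
```

```bash
python3 - <<'E'
import cv2,numpy as np
a=cv2.imread("pics/side0.png");b=cv2.imread("pics/top0.png")
cv2.imwrite("pics/s1.png",cv2.resize(a[120:320,180:440],(780,600),interpolation=3))
cv2.imwrite("pics/t1.png",cv2.resize(b[130:310,180:420],(800,600),interpolation=3))
E
```

```text
(no output)
```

View pics/s1.png

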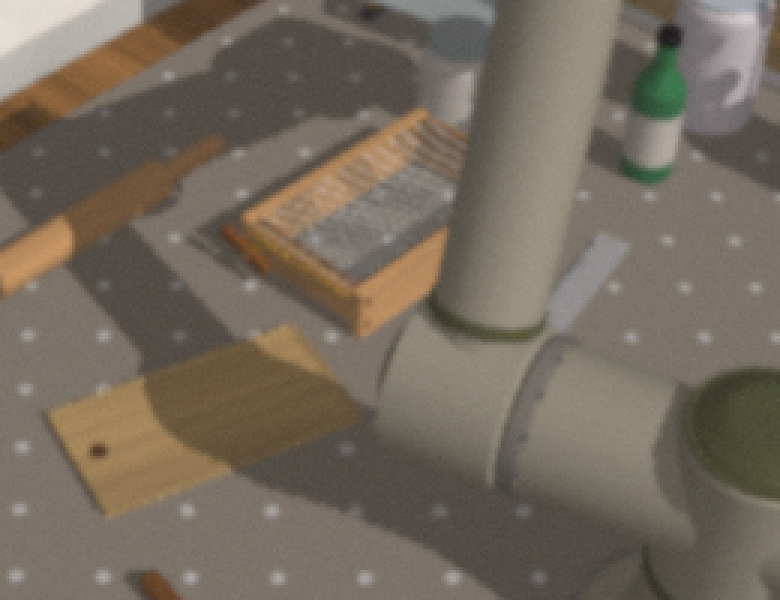

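View pics/t1.png

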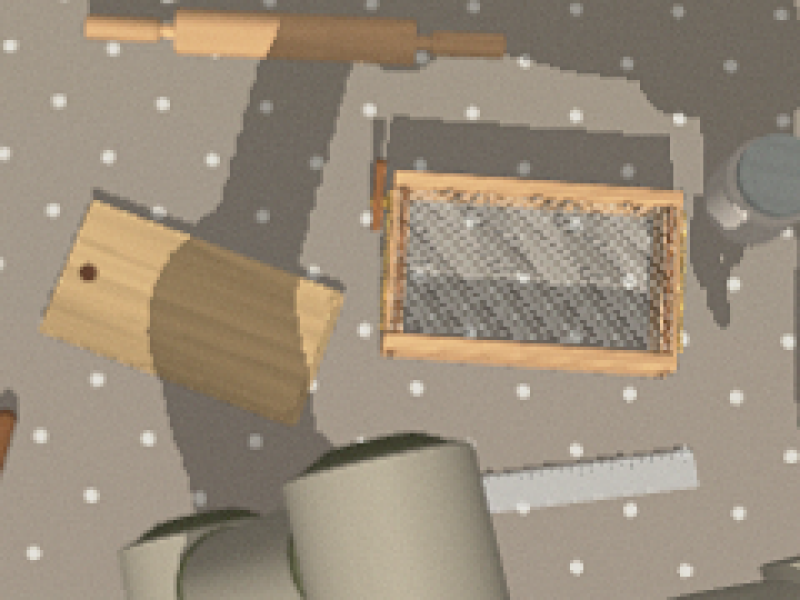

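The side crop shows the board with its hanging hole (crop 98,450) at the near left and the cutter behind it. The button is at crop (245,248), on the cutter's far (+x) side. The top crop shows the board turned about 17° off the cutter axis, with its lead end at crop (320,355). The mouth is on the cutter's left end at crop x≈385, and the button is at (380,190). Next I'll fit the poses to the masks.

```bash
cat >> h.py <<'E'
from scipy.optimize import minimize
def T(p,P):
    c,s=np.cos(p[2]),np.sin(p[2]); P=np.asarray(P,float)
    return np.c_[p[0]+c*P[:,0]-s*P[:,1],p[1]+s*P[:,0]+c*P[:,1],P[:,2]]
def box(w,l,h): return np.array([[i*w/2,j*l/2,k] for i in(-1,1) for j in(-1,1) for k in(0,h)])
def sil(s,p,b):
    q=cv2.convexHull(proj(s,T(p,b)).astype(np.float32)); m=np.zeros((420*4,560*4),np.uint8)
    cv2.fillPoly(m,[np.round((q+.5)*4*16-8).astype(np.int32)],255,shift=4)
    return cv2.resize(m,(560,420),interpolation=cv2.INTER_AREA)/255.
def fit(views,p0,b,valid=None):
    f=lambda p:sum(np.abs(sil(s,p,b)-m).sum()/m.sum() for s,m in views)
    r=None
    for k in range(3):
        r=minimize(f,p0,method="Nelder-Mead",options=dict(initial_simplex=np.array([p0]+[np.array(p0)+d for d in np.diag([.01,.01,.05])]),xatol=1e-5,fatol=1e-5)); p0=r.x
    return r.x,r.fun
def rel(pc,pb):
    d=np.array(pb[:2])-pc[:2]; c,s=np.cos(pc[2]),np.sin(pc[2]); return np.array([c*d[0]+s*d[1],-s*d[0]+c*d[1],pb[2]-pc[2]])
BOARD=box(.14,.268,.012); CUT=box(.175,.28,.06)
E
python3 - <<'E'
from h import *
np.set_printoptions(precision=4,suppress=True)
print(bot.nose_length)
S={n:bot.snapshot(n) for n in("side","top")}
M={}
for n in S:
  for l in("board","cutter","button"):
    r=bot.trace(S[n],l); print(n,l,[(d["p"],d["mask"].sum(),np.round(d["pixel"])) for d in r[:3]])
    if r: M[n,l]=r[0]["mask"].astype(float)
for v in(["top"],["side"],["top","side"]):
    pb,e=fit([(S[n],M[n,"board"]) for n in v],[.49,.09,.3],BOARD); print(v,pb,np.degrees(pb[2]),e)
pc,e=fit([(S["top"],M["top","cutter"])],[.55,-.25,-.05],CUT); print(pc,np.degrees(pc[2]),e)
np.save("p.npy",[pc,pb]); print("rel",rel(pc,pb))
out=[]
for n,(y,x) in dict(top=(130,180),side=(100,180)).items():
    im=cv2.resize(S[n]["image"][y:y+200,x:x+260,::-1],None,fx=3,fy=3,interpolation=3)
    for p,b,c in((pb,BOARD,(0,0,255)),(pc,CUT,(255,0,0))):
        q=(proj(S[n],T(p,b))-[x,y]+.5)*3-.5
        for i in range(8):
            for j in range(i):
                if bin(i^j).count("1")==1: cv2.line(im,*[tuple(int(v) for v in np.round(q[k])) for k in(i,j)],c,1)
    out.append(im[:300 if 0 else 600])
cv2.imwrite("pics/ov.png",cv2.resize(np.hstack(out),(800,308),interpolation=cv2.INTER_AREA)); cv2.imwrite("pics/ovt.png",out[0])
E
```

```text
0.0726
side board [(0.92, np.int64(3628), array([252., 256.]))]
side cutter [(0.71, np.int64(2463), array([295., 188.]))]
side button [(0.44, np.int64(92), array([260., 202.]))]
top board [(0.55, np.int64(3679), array([237., 224.]))]
top cutter [(0.69, np.int64(2009), array([346., 196.]))]
top button []
['top'] [ 0.5008  0.0943 -0.3216] -18.424235327489725 0.03803250030645582
['side'] [ 0.4984  0.0931 -0.3424] -19.618719381667947 0.02660462200315628
['top', 'side'] [ 0.4995  0.093  -0.3363] -19.2670764215199 0.07448565677148558
[ 0.5447 -0.2338 -0.0486] -2.783719922373751 1.5785807005729122
rel [-0.061   0.3242 -0.2877]
```

View pics/ovt.png

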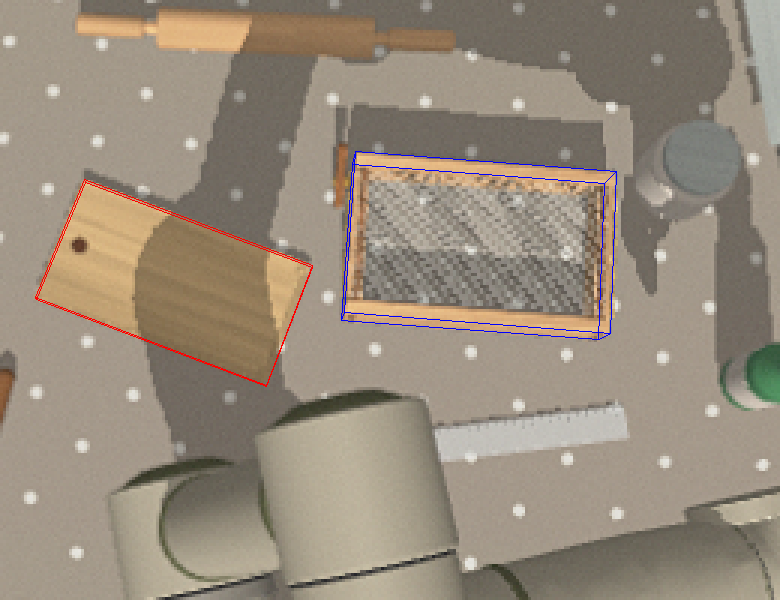

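The red board outline fits. The blue cutter outline sits about 5 crop px too far right, because its mask was hollow. I'll refit the cutter using the hull of its mask.

```bash
cat >> h.py <<'E'
def hullmask(m):
    m=cv2.morphologyEx(m.astype(np.uint8),cv2.MORPH_OPEN,np.ones((3,3),np.uint8))
    h=cv2.convexHull(cv2.findNonZero(m)); o=np.zeros_like(m); cv2.fillConvexPoly(o,h,1); return o.astype(float)
def overlay(s,items,x,y,w,h,z,name):
    im=cv2.resize(s["image"][y:y+h,x:x+w,::-1],None,fx=z,fy=z,interpolation=3)
    for p,b,c in items:
        q=(proj(s,T(p,b))-[x,y]+.5)*z-.5
        for i in range(8):
            for j in range(i):
                if bin(i^j).count("1")==1: cv2.line(im,*[tuple(int(v) for v in np.round(q[k])) for k in(i,j)],c,1)
    cv2.imwrite("pics/"+name+".png",im)
E
python3 - <<'E'
from h import *
np.set_printoptions(precision=4,suppress=True)
s=bot.snapshot("top"); r=bot.trace(s,"cutter")
for d in r: print(d["p"],d["mask"].sum(),d["pixel"])
pc,e=fit([(s,hullmask(r[0]["mask"]))],[.545,-.23,-.06],CUT); print(pc,np.degrees(pc[2]),e)
pb=[.4995,.0930,-.3363]; print(rel(pc,pb)); np.save("p.npy",[pc,pb])
a=T(pc,[[0,.14,0],[-.0875,.14,.06],[.0875,.14,.06],[.0875,-.14,.06],[-.0875,-.14,.06]]); print(a[0],proj(s,a))
overlay(s,[(pc,CUT,(255,0,0))],280,165,120,80,6,"ov2")
E
```

```text
0.69 2401 [336.3, 199.9]
[ 0.5434 -0.2332 -0.0562] -3.219145142109508 0.07334943552084801
[-0.0622  0.3233 -0.2801]
[ 0.5513 -0.0935  0.    ] [[295.0225 210.0539]
 [293.8336 233.7328]
 [298.0008 180.0091]
 [385.0123 187.2248]
 [382.5239 241.2421]]
```

View pics/ov2.png

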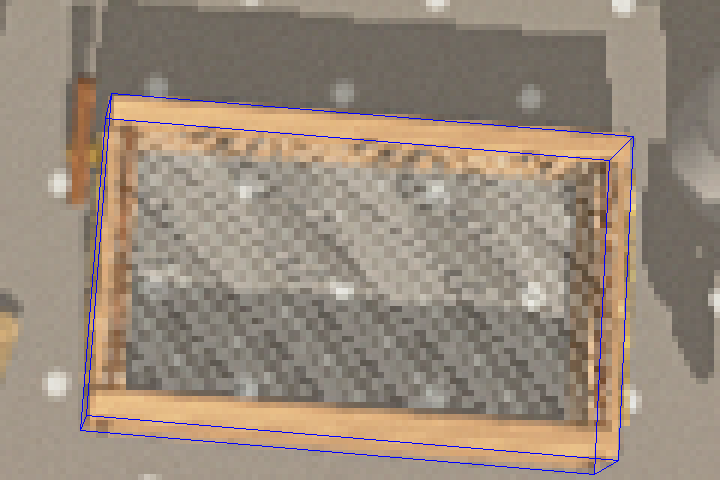

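Call:
apply_moves:
  moves:
    - {"slide": [3.66, -4.28, 0], "dr": [0, 0, 0], "grip": 1}
    - {"slide": [3.66, -4.28, 0], "dr": [0, 0, 0], "grip": 1}
    - {"slide": [3.66, -4.28, 0], "dr": [0, 0, 0], "grip": 1}
    - {"slide": [3.66, -4.28, 0], "dr": [0, 0, 0], "grip": 1}
    - {"slide": [3.66, -4.28, 0], "dr": [0, 0, 0], "grip": 1}
    - {"slide": [3.66, -4.28, 0], "dr": [0, 0, 0], "grip": 1}
    - {"slide": [3.66, -4.28, 0], "dr": [0, 0, 0], "grip": 1}
    - {"slide": [3.66, -4.28, 0], "dr": [0, 0, 0], "grip": 1}
    - {"slide": [3.66, -4.28, 0], "dr": [0, 0, 0], "grip": 1}
    - {"slide": [3.66, -4.28, 0], "dr": [0, 0, 0], "grip": 1}

```text
time_s: 3.35
position: [0.3709, 0.0785, 0.3042]
tcp_rot: [[0.895, 0.447, 0.001], [0.447, -0.895, -0.0], [0.001, 0.001, -1.0]]
force: [1.7, -0.9, 0.8]
width: 0.0854
gripper_force: 0.0
```

Call:
apply_moves:
  moves:
    - {"slide": [0, 0, 0], "dr": [0, 0, 9.9], "grip": 1}
    - {"slide": [0, 0, 0], "dr": [0, 0, 9.9], "grip": 1}
    - {"slide": [0, 0, 0], "dr": [0, 0, 9.9], "grip": 1}
    - {"slide": [0, 0, 4], "dr": [0, 0, 0], "grip": 1}
    - {"slide": [0, 0, 4], "dr": [0, 0, 0], "grip": 1}
    - {"slide": [0, 0, 4], "dr": [0, 0, 0], "grip": 1}
    - {"slide": [0, 0, 4], "dr": [0, 0, 0], "grip": 1}
    - {"slide": [0, 0, 0], "dr": [0, 0, 0], "grip": 1}
    - {"slide": [0, 0, 0], "dr": [0, 0, 0], "grip": 1}
    - {"slide": [0, 0, 0], "dr": [0, 0, 0], "grip": 1}

```text
time_s: 4.6
position: [0.3715, 0.0766, 0.1453]
tcp_rot: [[0.998, -0.055, 0.003], [-0.055, -0.998, -0.0], [0.003, 0.0, -1.0]]
force: [-0.5, 0.1, 0.7]
width: 0.0856
gripper_force: 0.0
```

```bash
cat >> h.py <<'E'
def where(pc):
    o=bot.get_obs(); R=np.array(o["tcp_rot"]); p=np.array(o["position"])
    print("t",o["time_s"],"cut-xy mm",np.round(rel(pc,[p[0],p[1],0])[:2]*1000,1),"z",round(p[2]*1000,1),"yaw",round(np.degrees(np.arctan2(R[1,0],R[0,0]))-np.degrees(pc[2]),2),"tilt",np.round(R[:,2],3),"F",np.round(o["force"],1),"w",round(o["width"],4),"world",np.round(p,4))
E
python3 - <<'E'
from h import *
np.set_printoptions(precision=4,suppress=True)
pc,pb=np.load("p.npy"); where(pc)
s=bot.snapshot("side");t=bot.snapshot("top")
v=[]
for q in (s,t):
    r=bot.trace(q,"cutter"); print([(d["p"],d["mask"].sum(),d["pixel"]) for d in r[:2]])
overlay(s,[(pc,CUT,(255,0,0)),(pb,BOARD,(0,0,255))],180,130,200,150,4,"ov3")
E
```

```text
t 4.6 cut-xy mm [-189.   299.7] z 145.3 yaw 0.04 tilt [ 0.003 -0.    -1.   ] F [-0.5  0.1  0.7] w 0.0856 world [0.3715 0.0766 0.1453]
[(0.73, np.int64(361), [316.1, 212.2])]
[(0.68, np.int64(2315), [341.6, 192.5])]
```

View pics/ov3.png

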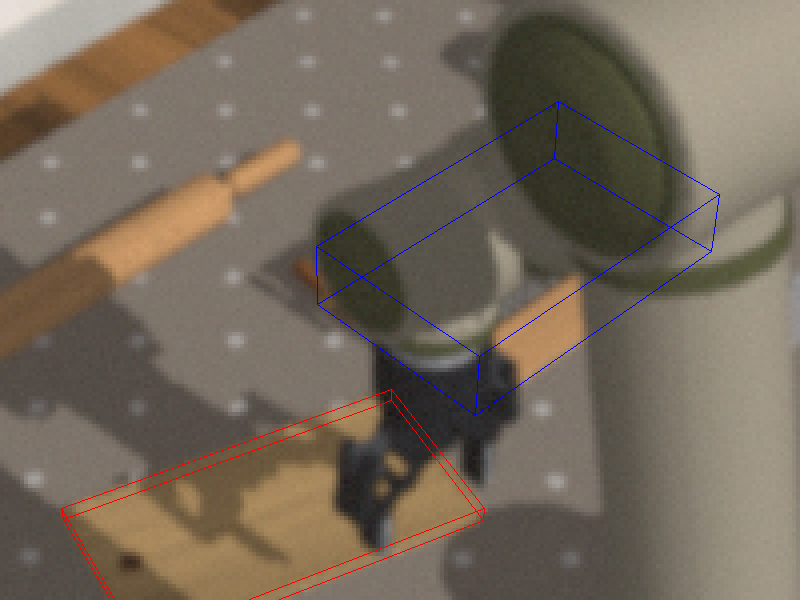

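The cutter is mostly hidden behind the arm in this view, and the red board outline matches. The left fingertip is at crop (378,550), so I'll use it to find the tip height with the gripper open.

```bash
python3 - <<'E'
from h import *
s=bot.snapshot("side")
for off in(.043,.05,.057):
  for L in(.055,.06,.066,.073):
    P=[[.3715+.0562*off,.0766+off,.1453-L]]; print(off,L,(proj(s,P)[0]-[180,130])*4)
E
```

```text
0.043 0.055 [376.16070774 541.05422934]
0.043 0.06 [376.0894711  546.22805372]
0.043 0.066 [376.00440572 552.40273426]
0.043 0.073 [375.90573627 559.56012113]
0.05 0.055 [368.44887569 546.53027001]
0.05 0.06 [368.39636941 551.70300316]
0.05 0.066 [368.33368215 557.8762528 ]
0.05 0.073 [368.26098565 565.03180588]
0.057 0.055 [360.69865563 552.03211159]
0.057 0.06 [360.6651026  557.20362387]
0.057 0.066 [360.62505878 563.37528756]
0.057 0.073 [360.57864184 570.52882667]
```

Call:
apply_moves:
  moves:
    - {"slide": [0, 0, 3], "dr": [0, 0, 0], "grip": 1}
    - {"slide": [0, 0, 2.5], "dr": [0, 0, 0], "grip": 1}
    - {"slide": [0, 0, 0.5], "dr": [0, 0, 0], "grip": 1}
    - {"slide": [0, 0, 0], "dr": [0, 0, 0], "grip": 1}
    - {"slide": [0, 0, 0], "dr": [0, 0, 0], "grip": 1}
    - {"slide": [0, 0, 0], "dr": [0, 0, 0], "grip": 1}
    - {"slide": [0, 0, 0], "dr": [0, 0, 0], "grip": 1}
    - {"slide": [0, 0, 0], "dr": [0, 0, 0], "grip": 1}
    - {"slide": [0, 0, 0], "dr": [0, 0, 0], "grip": 1}
    - {"slide": [0, 0, 0], "dr": [0, 0, 0], "grip": 1}

```text
time_s: 6.1
position: [0.3708, 0.0766, 0.0839]
tcp_rot: [[0.998, -0.056, -0.0], [-0.056, -0.998, 0.0], [-0.0, -0.0, -1.0]]
force: [0.3, 0.1, 0.2]
width: 0.0851
gripper_force: 0.0
```

Call:
apply_moves:
  moves:
    - {"slide": [0, 0, 1.2], "dr": [0, 0, 0], "grip": 1}
    - {"slide": [0, 0, 0.6], "dr": [0, 0, 0], "grip": 1}
    - {"slide": [0, 0, 0], "dr": [0, 0, 0], "grip": 1}
    - {"slide": [1, 0, 0], "dr": [0, 0, 0], "grip": 1}
    - {"slide": [1, 0, 0], "dr": [0, 0, 0], "grip": 1}
    - {"slide": [1, 0, 0], "dr": [0, 0, 0], "grip": 1}
    - {"slide": [1, 0, 0], "dr": [0, 0, 0], "grip": 1}
    - {"slide": [1, 0, 0], "dr": [0, 0, 0], "grip": 1}
    - {"slide": [1, 0, 0], "dr": [0, 0, 0], "grip": 1}
    - {"slide": [1, 0, 0], "dr": [0, 0, 0], "grip": 1}

```text
time_s: 7.35
position: [0.4413, 0.0727, 0.0659]
tcp_rot: [[0.998, -0.056, -0.0], [-0.056, -0.998, 0.0], [-0.0, 0.0, -1.0]]
force: [-2.2, 0.4, 1.5]
width: 0.085
gripper_force: 1.2
```

```bash
cat >> h.py <<'E'
def boardfit(pc,p0,views=("top","side"),show=None):
    for n in views:
        s=bot.snapshot(n); r=bot.trace(s,"board")
        if not r: print(n,"none"); continue
        pb,e=fit([(s,hullmask(r[0]["mask"]))],p0,BOARD); q=rel(pc,pb)
        print(n,round(r[0]["p"],2),r[0]["mask"].sum(),"rel mm/deg",np.round(q[:2]*1000,1),round(np.degrees(q[2]),2),"err",round(e,3),np.round(pb,4))
        if show: overlay(s,[(pc,CUT,(255,0,0)),(pb,BOARD,(0,0,255))],180,130,200,150,4,show+n)
E
python3 - <<'E'
from h import *
pc,pb=np.load("p.npy"); where(pc); boardfit(pc,[.52,.09,-.15],show="a")
E
```

```text
t 7.35 cut-xy mm [-119.1  299.7] z 65.9 yaw 0.03 tilt [-0.  0. -1.] F [-2.2  0.4  1.5] w 0.085 world [0.4413 0.0727 0.0659]
top 0.8 2512 rel mm/deg [-27.2 337.8] -4.89 err 0.036 [ 0.5352  0.1056 -0.1415]
side 0.82 2503 rel mm/deg [-28.3 340.3] -6.09 err 0.143 [ 0.5342  0.1081 -0.1625]
```

Call:
apply_moves:
  moves:
    - {"slide": [0.7, 0, 0], "dr": [0, 0, 0], "grip": 1}
    - {"slide": [0.7, 0, 0], "dr": [0, 0, 0], "grip": 1}
    - {"slide": [0.7, 0, 0], "dr": [0, 0, 0], "grip": 1}
    - {"slide": [0.7, 0, 0], "dr": [0, 0, 0], "grip": 1}
    - {"slide": [0.5, 0, 0], "dr": [0, 0, 0], "grip": 1}
    - {"slide": [0.2, 0, 0], "dr": [0, 0, 0], "grip": 1}
    - {"slide": [0, 0, 0], "dr": [0, 0, 0], "grip": 1}
    - {"slide": [0, 0, 0], "dr": [0, 0, 0], "grip": 1}
    - {"slide": [0, 0, 0], "dr": [0, 0, 0], "grip": 1}
    - {"slide": [0, 0, 0], "dr": [0, 0, 0], "grip": 1}

```text
time_s: 8.8
position: [0.4758, 0.0708, 0.066]
tcp_rot: [[0.998, -0.056, 0.001], [-0.056, -0.998, 0.0], [0.001, -0.0, -1.0]]
force: [-0.5, -0.5, -0.6]
width: 0.0855
gripper_force: 0.0
```

```bash
python3 - <<'E'
from h import *
pc,pb=np.load("p.npy"); where(pc); boardfit(pc,[.55,.10,-.06],show="b")
a=cv2.imread("pics/btop.png")
cv2.imwrite("pics/b.png",a)
E
```

```text
t 8.8 cut-xy mm [-84.6 299.7] z 66.0 yaw 0.03 tilt [ 0.001  0.    -1.   ] F [-0.5 -0.5 -0.6] w 0.0855 world [0.4758 0.0708 0.066 ]
top 0.96 2194 rel mm/deg [1.000e-01 3.458e+02] 1.11 err 0.035 [ 0.5629  0.112  -0.0368]
side 0.63 2578 rel mm/deg [ -3.4 347.6] -0.19 err 0.114 [ 0.5596  0.114  -0.0595]
```

View pics/b.png

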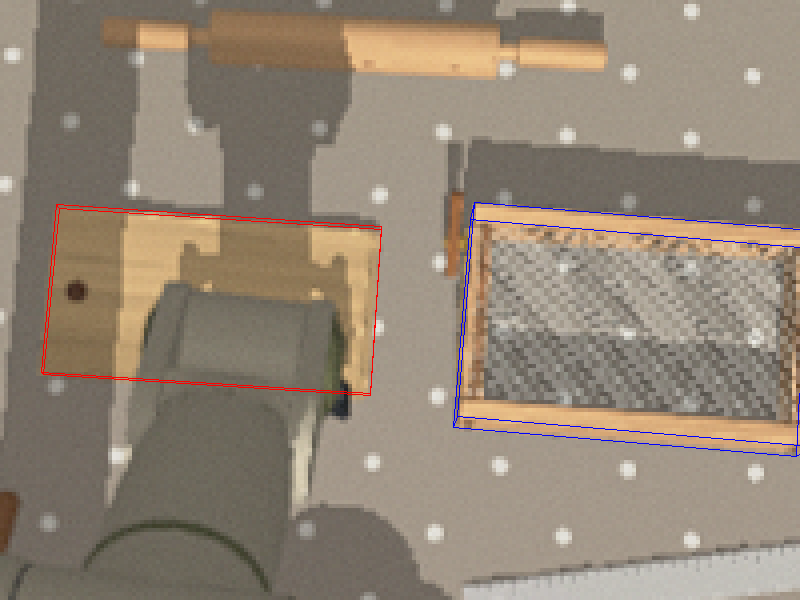

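The board is straight and centred before the mouth, with its lead edge at crop x≈375 and the mouth at 460. Next I'll go around to the tail end.

Call:
apply_moves:
  moves:
    - {"slide": [-2, 0, 0], "dr": [0, 0, 0], "grip": 1}
    - {"slide": [0, 0, -6], "dr": [0, 0, 0], "grip": 1}
    - {"slide": [2.1, -4.2, 0], "dr": [0, 0, 0], "grip": 1}
    - {"slide": [2.1, -4.2, 0], "dr": [0, 0, 0], "grip": 1}
    - {"slide": [2.1, -4.2, 0], "dr": [0, 0, 0], "grip": 1}
    - {"slide": [2.1, -4.2, 0], "dr": [0, 0, 0], "grip": 1}
    - {"slide": [2.1, -4.2, 0], "dr": [0, 0, 0], "grip": 1}
    - {"slide": [0, 0, 0], "dr": [0, 0, -10], "grip": 1}
    - {"slide": [0, 0, 0], "dr": [0, 0, -10], "grip": 1}
    - {"slide": [0, 0, 0], "dr": [0, 0, -10], "grip": 1}

```text
time_s: 10.25
position: [0.5721, 0.2758, 0.1257]
tcp_rot: [[0.89, 0.456, -0.0], [0.456, -0.89, -0.0], [-0.0, -0.0, -1.0]]
force: [-0.4, -0.5, 0.3]
width: 0.0855
gripper_force: 0.0
```

Call:
apply_moves:
  moves:
    - {"slide": [0, 0, 0], "dr": [0, 0, -10], "grip": 1}
    - {"slide": [0, 0, 0], "dr": [0, 0, -10], "grip": 1}
    - {"slide": [0, 0, 0], "dr": [0, 0, -10], "grip": 1}
    - {"slide": [0, 0, 0], "dr": [0, 0, -10], "grip": 1}
    - {"slide": [0, 0, 0], "dr": [0, 0, -10], "grip": 1}
    - {"slide": [0, 0, 0], "dr": [0, 0, -10], "grip": 1}
    - {"slide": [0, 0, 2], "dr": [0, 0, 0], "grip": 1}
    - {"slide": [0, 0, 0], "dr": [0, 0, 0], "grip": 1}
    - {"slide": [0, 0, 0], "dr": [0, 0, 0], "grip": 1}
    - {"slide": [0, 0, 0], "dr": [0, 0, 0], "grip": 1}

```text
time_s: 11.5
position: [0.5723, 0.2758, 0.1062]
tcp_rot: [[0.056, 0.998, 0.001], [0.998, -0.056, 0.0], [0.0, 0.001, -1.0]]
force: [-0.0, -0.2, 1.0]
width: 0.0852
gripper_force: 0.0
```

```bash
python3 - <<'E'
from h import *
pc,pb=np.load("p.npy"); where(pc); boardfit(pc,[.56,.11,-.05],show="c")
E
```

```text
t 11.5 cut-xy mm [3.000e-01 5.098e+02] z 106.2 yaw 89.98 tilt [ 0.001  0.    -1.   ] F [-0.  -0.2  1. ] w 0.0852 world [0.5723 0.2758 0.1062]
top 0.84 3459 rel mm/deg [ -2.1 344.9] 0.41 err 0.042 [ 0.5607  0.1112 -0.0489]
side 0.77 2462 rel mm/deg [ -4.2 347. ] 0.72 err 0.349 [ 0.5587  0.1135 -0.0435]
```

Call:
apply_moves:
  moves:
    - {"slide": [0, 0, 2.5], "dr": [0, 0, 0], "grip": 1}
    - {"slide": [0, 0, 1.5], "dr": [0, 0, 0], "grip": 1}
    - {"slide": [-1.5, 0, 0], "dr": [0, 0, 0], "grip": 1}
    - {"slide": [-1.5, 0, 0], "dr": [0, 0, 0], "grip": 1}
    - {"slide": [-1.5, 0, 0], "dr": [0, 0, 0], "grip": 1}
    - {"slide": [-1.3, 0, 0], "dr": [0, 0, 0], "grip": 1}
    - {"slide": [-1, 0, 0], "dr": [0, 0, 0], "grip": 1}
    - {"slide": [-1, 0, 0], "dr": [0, 0, 0], "grip": 1}
    - {"slide": [-0.8, 0, 0], "dr": [0, 0, 0], "grip": 1}
    - {"slide": [0, 0, 0], "dr": [0, 0, 0], "grip": 1}

```text
time_s: 12.95
position: [0.5674, 0.1891, 0.0659]
tcp_rot: [[0.056, 0.998, -0.0], [0.998, -0.056, -0.001], [-0.001, -0.0, -1.0]]
force: [0.1, 0.9, -0.0]
width: 0.0853
gripper_force: 0.0
```

```bash
python3 - <<'E'
from h import *
pc,pb=np.load("p.npy"); where(pc); boardfit(pc,[.557,.044,-.05],show="d")
E
```

```text
t 12.95 cut-xy mm [2.00e-01 4.23e+02] z 65.9 yaw 90.02 tilt [-0.    -0.001 -1.   ] F [ 0.1  0.9 -0. ] w 0.0853 world [0.5674 0.1891 0.0659]
top 0.61 3012 rel mm/deg [ -3.3 263.5] 0.59 err 0.157 [ 0.5549  0.0301 -0.046 ]
side 0.93 2123 rel mm/deg [ -5.5 280.9] 3.47 err 0.312 [0.5536 0.0475 0.0043]
```

View pics/dtop.png

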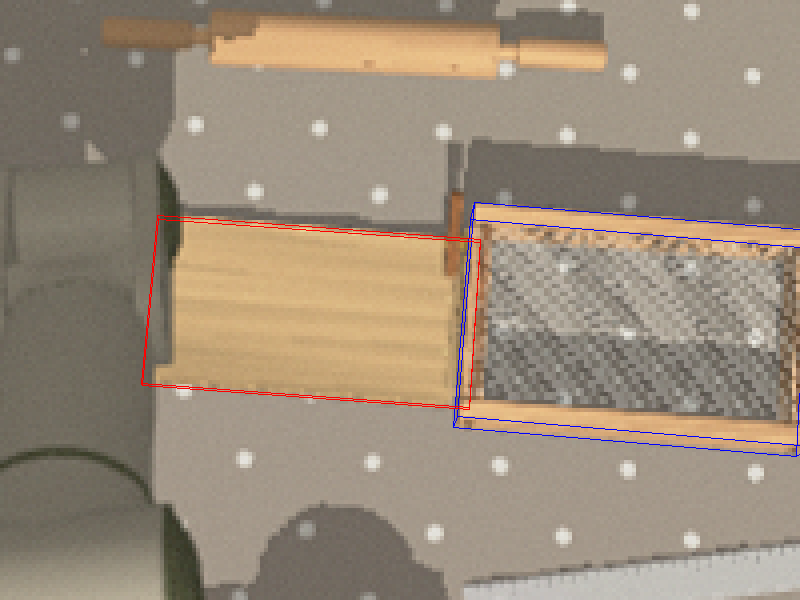

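The lead end is right at the mouth, within about 3 mm laterally. I'll go in slowly.

Call:
apply_moves:
  moves:
    - {"slide": [-0.4, 0, 0], "dr": [0, 0, 0], "grip": 1}
    - {"slide": [-0.4, 0, 0], "dr": [0, 0, 0], "grip": 1}
    - {"slide": [-0.4, 0, 0], "dr": [0, 0, 0], "grip": 1}
    - {"slide": [-0.4, 0, 0], "dr": [0, 0, 0], "grip": 1}
    - {"slide": [-0.4, 0, 0], "dr": [0, 0, 0], "grip": 1}
    - {"slide": [-0.4, 0, 0], "dr": [0, 0, 0], "grip": 1}
    - {"slide": [-0.4, 0, 0], "dr": [0, 0, 0], "grip": 1}
    - {"slide": [-0.4, 0, 0], "dr": [0, 0, 0], "grip": 1}
    - {"slide": [-0.4, 0, 0], "dr": [0, 0, 0], "grip": 1}
    - {"slide": [-0.4, 0, 0], "dr": [0, 0, 0], "grip": 1}

```text
time_s: 14.4
position: [0.5652, 0.1497, 0.0659]
tcp_rot: [[0.055, 0.998, 0.0], [0.998, -0.055, 0.0], [0.0, 0.0, -1.0]]
force: [0.2, 2.0, -1.2]
width: 0.0854
gripper_force: 0.9
```

```bash
python3 - <<'E'
from h import *
pc,pb=np.load("p.npy"); where(pc)
s=bot.snapshot("top"); overlay(s,[],180,130,200,150,4,"e")
E
```

```text
t 14.4 cut-xy mm [2.000e-01 3.835e+02] z 65.9 yaw 90.04 tilt [ 0.  0. -1.] F [ 0.2  2.  -1.2] w 0.0854 world [0.5652 0.1497 0.0659]
```

View pics/e.png

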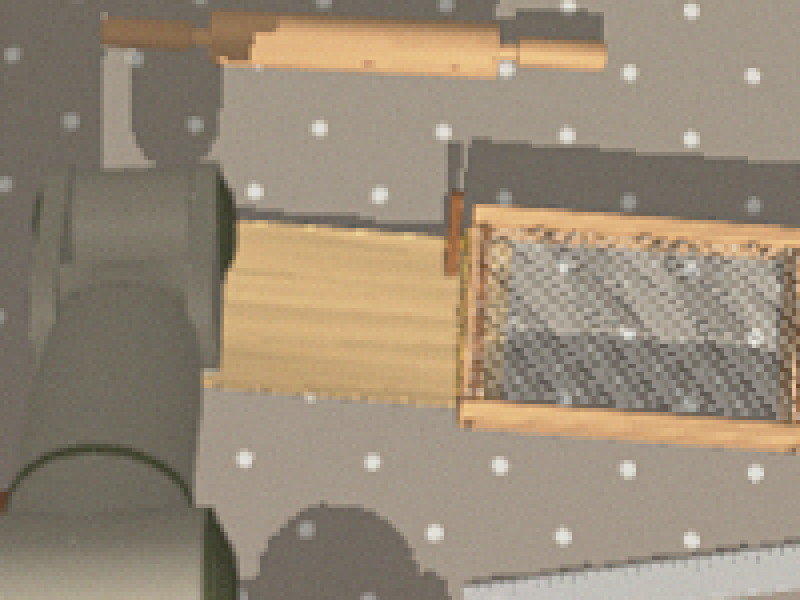

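The board has entered the mouth and shows under the strings at crop (497,300), with low force. I'll keep pushing.

Call:
apply_moves:
  moves:
    - {"slide": [-1, 0, 0], "dr": [0, 0, 0], "grip": 1}
    - {"slide": [-1.4, 0, 0], "dr": [0, 0, 0], "grip": 1}
    - {"slide": [-1.4, 0, 0], "dr": [0, 0, 0], "grip": 1}
    - {"slide": [-1.4, 0, 0], "dr": [0, 0, 0], "grip": 1}
    - {"slide": [-1.4, 0, 0], "dr": [0, 0, 0], "grip": 1}
    - {"slide": [-1.4, 0, 0], "dr": [0, 0, 0], "grip": 1}
    - {"slide": [-1.4, 0, 0], "dr": [0, 0, 0], "grip": 1}
    - {"slide": [-1.4, 0, 0], "dr": [0, 0, 0], "grip": 1}
    - {"slide": [-1.4, 0, 0], "dr": [0, 0, 0], "grip": 1}
    - {"slide": [-1.2, 0, 0], "dr": [0, 0, 0], "grip": 1}

```text
time_s: 15.7
position: [0.5577, 0.0152, 0.0659]
tcp_rot: [[0.056, 0.998, 0.0], [0.998, -0.056, 0.0], [0.0, 0.0, -1.0]]
force: [0.1, 3.4, -0.5]
width: 0.0853
gripper_force: 1.5
```

```bash
python3 - <<'E'
from h import *
pc,pb=np.load("p.npy"); where(pc)
E
```

```text
t 15.7 cut-xy mm [  0.3 248.8] z 65.9 yaw 90.03 tilt [ 0.  0. -1.] F [ 0.1  3.4 -0.5] w 0.0853 world [0.5577 0.0152 0.0659]
```

Call:
apply_moves:
  moves:
    - {"slide": [2, 0, 0], "dr": [0, 0, 0], "grip": 1}
    - {"slide": [0, -0.5, -1.4], "dr": [0, 0, 0], "grip": 1}
    - {"slide": [0, 0, 0], "dr": [0, 0, 0], "grip": 0}
    - {"slide": [0, 0, 0], "dr": [0, 0, 0], "grip": 0}
    - {"slide": [0, 0, 0], "dr": [0, 0, 0], "grip": 0}
    - {"slide": [0, 0, 0], "dr": [0, 0, 0], "grip": 0}
    - {"slide": [0, 0, 0], "dr": [0, 0, 0], "grip": 0}
    - {"slide": [0, 0, 0], "dr": [0, 0, 0], "grip": 0}
    - {"slide": [0, 0, 0], "dr": [0, 0, 0], "grip": 0}
    - {"slide": [0, 0, 0], "dr": [0, 0, 0], "grip": 0}

```text
time_s: 16.95
position: [0.5539, 0.0364, 0.0799]
tcp_rot: [[0.056, 0.998, 0.0], [0.998, -0.056, 0.0], [0.0, 0.0, -1.0]]
force: [0.3, 0.6, 0.2]
width: 0.0
gripper_force: 0.0
```

Call:
apply_moves:
  moves:
    - {"slide": [-1.3, 0, 0], "dr": [0, 0, 0], "grip": 0}
    - {"slide": [-1.3, 0, 0], "dr": [0, 0, 0], "grip": 0}
    - {"slide": [-1.3, 0, 0], "dr": [0, 0, 0], "grip": 0}
    - {"slide": [-1.3, 0, 0], "dr": [0, 0, 0], "grip": 0}
    - {"slide": [-1.3, 0, 0], "dr": [0, 0, 0], "grip": 0}
    - {"slide": [-1, 0, 0], "dr": [0, 0, 0], "grip": 0}
    - {"slide": [-1, 0, 0], "dr": [0, 0, 0], "grip": 0}
    - {"slide": [-0.8, 0, 0], "dr": [0, 0, 0], "grip": 0}
    - {"slide": [-0.5, 0, 0], "dr": [0, 0, 0], "grip": 0}
    - {"slide": [0, 0, 0], "dr": [0, 0, 0], "grip": 0}

```text
time_s: 18.2
position: [0.5484, -0.0619, 0.0799]
tcp_rot: [[0.056, 0.998, 0.0], [0.998, -0.056, -0.001], [-0.001, 0.0, -1.0]]
force: [-0.6, 0.5, 0.1]
width: 0.0002
gripper_force: 0.0
```

```bash
python3 - <<'E'
from h import *
pc,pb=np.load("p.npy"); where(pc)
E
```

```text
t 18.2 cut-xy mm [ -4.6 171.3] z 79.9 yaw 90.03 tilt [ 0.    -0.001 -1.   ] F [-0.6  0.5  0.1] w 0.0002 world [ 0.5484 -0.0619  0.0799]
```

Call:
apply_moves:
  moves:
    - {"slide": [-0.2, 0, 0], "dr": [0, 0, 0], "grip": 0}
    - {"slide": [-0.2, 0, 0], "dr": [0, 0, 0], "grip": 0}
    - {"slide": [-0.2, 0, 0], "dr": [0, 0, 0], "grip": 0}
    - {"slide": [-0.2, 0, 0], "dr": [0, 0, 0], "grip": 0}
    - {"slide": [-0.2, 0, 0], "dr": [0, 0, 0], "grip": 0}
    - {"slide": [-0.2, 0, 0], "dr": [0, 0, 0], "grip": 0}
    - {"slide": [-0.1, 0, 0], "dr": [0, 0, 0], "grip": 0}
    - {"slide": [-0.1, 0, 0], "dr": [0, 0, 0], "grip": 0}
    - {"slide": [-0.05, 0, 0], "dr": [0, 0, 0], "grip": 0}
    - {"slide": [0, 0, 0], "dr": [0, 0, 0], "grip": 0}

```text
time_s: 19.45
position: [0.5476, -0.076, 0.0799]
tcp_rot: [[0.055, 0.998, -0.0], [0.998, -0.055, -0.0], [-0.0, -0.0, -1.0]]
force: [-0.3, 3.4, 0.4]
width: -0.0002
gripper_force: 1.2
```

```bash
python3 - <<'E'
from h import *
pc,pb=np.load("p.npy"); where(pc)
s=bot.snapshot("top"); overlay(s,[],260,160,130,95,6,"f")
E
```

```text
t 19.45 cut-xy mm [ -4.7 157.2] z 79.9 yaw 90.04 tilt [-0. -0. -1.] F [-0.3  3.4  0.4] w -0.0002 world [ 0.5476 -0.076   0.0799]
```

View pics/f.png

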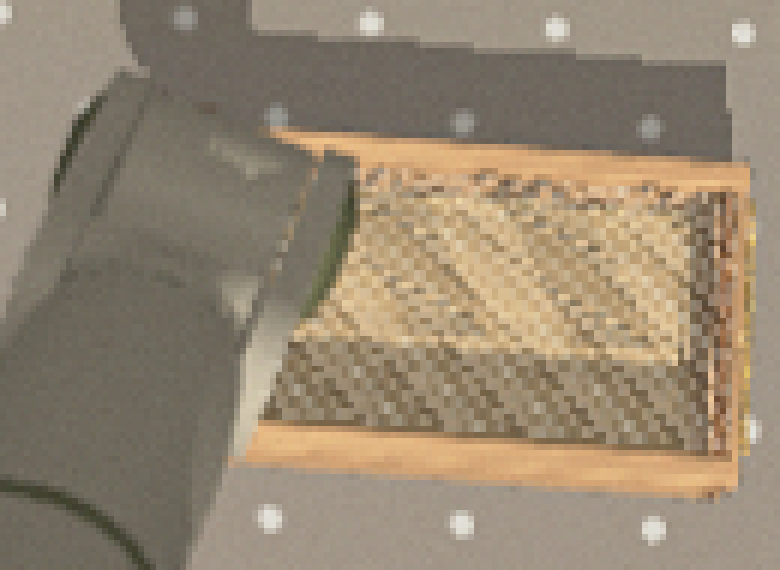

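The board fills the frame up to about crop x≈685, and the force is still only sliding friction. I'll creep to the stop.

Call:
apply_moves:
  moves:
    - {"slide": [-0.1, 0, 0], "dr": [0, 0, 0], "grip": 0}
    - {"slide": [-0.1, 0, 0], "dr": [0, 0, 0], "grip": 0}
    - {"slide": [-0.1, 0, 0], "dr": [0, 0, 0], "grip": 0}
    - {"slide": [0, 0, 0], "dr": [0, 0, 0], "grip": 0}
    - {"slide": [0, 0, 0], "dr": [0, 0, 0], "grip": 0}
    - {"slide": [0, 0, 0], "dr": [0, 0, 0], "grip": 0}
    - {"slide": [0, 0, 0], "dr": [0, 0, 0], "grip": 0}
    - {"slide": [0, 0, 0], "dr": [0, 0, 0], "grip": 0}
    - {"slide": [0, 0, 0], "dr": [0, 0, 0], "grip": 0}
    - {"slide": [0, 0, 0], "dr": [0, 0, 0], "grip": 0}

```text
time_s: 20.75
position: [0.5475, -0.0767, 0.0799]
tcp_rot: [[0.056, 0.998, 0.0], [0.998, -0.056, 0.004], [0.004, -0.0, -1.0]]
force: [3.1, 17.6, 3.0]
width: 0.0003
gripper_force: 8.8
```

Call:
apply_moves:
  moves:
    - {"slide": [-0.1, 0, 0], "dr": [0, 0, 0], "grip": 0}
    - {"slide": [0, 0, 0], "dr": [0, 0, 0], "grip": 0}
    - {"slide": [0, 0, 0], "dr": [0, 0, 0], "grip": 0}
    - {"slide": [0, 0, 0], "dr": [0, 0, 0], "grip": 0}
    - {"slide": [0, 0, 0], "dr": [0, 0, 0], "grip": 0}
    - {"slide": [0, 0, 0], "dr": [0, 0, 0], "grip": 0}
    - {"slide": [0, 0, 0], "dr": [0, 0, 0], "grip": 0}
    - {"slide": [0, 0, 0], "dr": [0, 0, 0], "grip": 0}
    - {"slide": [0, 0, 0], "dr": [0, 0, 0], "grip": 0}
    - {"slide": [0, 0, 0], "dr": [0, 0, 0], "grip": 0}

```text
time_s: 22.0
position: [0.5475, -0.077, 0.0799]
tcp_rot: [[0.056, 0.998, -0.0], [0.998, -0.056, 0.005], [0.005, -0.0, -1.0]]
force: [3.7, 22.9, 3.3]
width: 0.0004
gripper_force: 11.3
```

Call:
apply_moves:
  moves:
    - {"slide": [0.5, 0, 0], "dr": [0, 0, 0], "grip": 0}
    - {"slide": [2, 0, 0], "dr": [0, 0, 0], "grip": 0}
    - {"slide": [3, 0, 0], "dr": [0, 0, 0], "grip": 0}
    - {"slide": [4, 0, -2], "dr": [0, 0, 0], "grip": 0}
    - {"slide": [4, 0, -2], "dr": [0, 0, 0], "grip": 0}
    - {"slide": [4, 0, 0], "dr": [0, 0, 0], "grip": 0}
    - {"slide": [0, 0, 0], "dr": [0, 0, 0], "grip": 0}
    - {"slide": [0, 0, 0], "dr": [0, 0, 0], "grip": 0}
    - {"slide": [0, 0, 0], "dr": [0, 0, 0], "grip": 0}
    - {"slide": [0, 0, 0], "dr": [0, 0, 0], "grip": 0}

```text
time_s: 23.25
position: [0.5572, 0.0941, 0.1198]
tcp_rot: [[0.057, 0.998, -0.0], [0.998, -0.057, -0.0], [-0.0, -0.0, -1.0]]
force: [-0.0, 0.5, 0.1]
width: -0.0002
gripper_force: 0.0
```

```bash
python3 - <<'E'
from h import *
np.set_printoptions(precision=4,suppress=True)
pc,pb=np.load("p.npy"); where(pc)
S={n:bot.snapshot(n) for n in("top","side")}
for n,s in S.items():
    for l in("button","button_end","button_foot"):
        r=bot.spot_in(s,l); print(n,l,[(np.round(d["pixel"],1),round(d["p"],2)) for d in r[:2]])
    for th in(.15,.45):
        print(th,proj(s,T(pc,[[.06+.042*np.cos(th),.153,.033+.042*np.sin(th)],[.06-.028*np.cos(th),.153,.033-.028*np.sin(th)]])).ravel())
hp=[pc[0],pc[1],pc[2]]; home=np.r_[T(pc,[[0,.012,0]])[0][:2],pc[2]]
def crop(s,x,y):
    overlay(s,[(pc,CUT,(255,0,0)),(home,BOARD,(0,0,255))],x,y,65,75,6,"tmp"); return cv2.imread("pics/tmp.png")
cv2.imwrite("pics/g.png",np.hstack([crop(S["top"],270,165),crop(S["side"],245,170)]))
E
```

```text
t 23.25 cut-xy mm [ -4.7 327.5] z 119.8 yaw 89.97 tilt [-0. -0. -1.] F [-0.   0.5  0.1] w -0.0002 world [0.5572 0.0941 0.1198]
top button [(array([293.1, 186.4]), 0.57)]
top button_end [(array([294.2, 192.1]), 0.44)]
top button_foot []
0.15 [294.009  177.0327 292.2304 198.3898]
0.45 [294.0935 177.2324 292.1834 198.1534]
side button [(array([258.9, 201.2]), 0.49)]
side button_end []
side button_foot []
0.15 [252.6735 196.0312 267.9112 209.0968]
0.45 [253.4119 193.6447 267.3548 210.6494]
```

View pics/g.png

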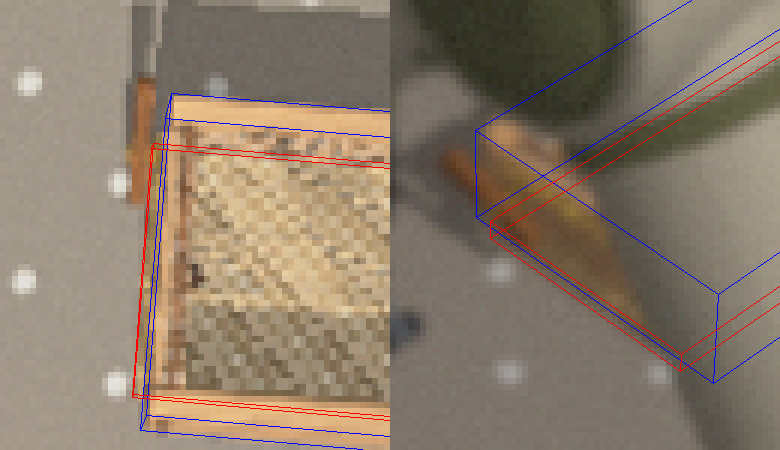

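The left panel shows the board where it should be at home, its edge 6 mm proud of the mouth. The button is at crop (145,140), as the model predicts. Next I'll press the short arm down from above, then sweep it toward +x.

Call:
apply_moves:
  moves:
    - {"slide": [-2, 1, -1], "dr": [0, 0, 0], "grip": 0}
    - {"slide": [-4, 1, 0], "dr": [0, 0, 0], "grip": 0}
    - {"slide": [-4, 1, 0], "dr": [0, 0, 0], "grip": 0}
    - {"slide": [-4, 0.5, 0], "dr": [0, 0, 0], "grip": 0}
    - {"slide": [-2.7, 0, 0], "dr": [0, 0, 0], "grip": 0}
    - {"slide": [0, 0, 0.8], "dr": [0, 0, 0], "grip": 0}
    - {"slide": [0, 0, 0.8], "dr": [0, 0, 0], "grip": 0}
    - {"slide": [0, 0, 0], "dr": [0, 0, 0], "grip": 0}
    - {"slide": [0, 0, 0], "dr": [0, 0, 0], "grip": 0}
    - {"slide": [0, 0, 0], "dr": [0, 0, 0], "grip": 0}

```text
time_s: 24.9
position: [0.5829, -0.0736, 0.1142]
tcp_rot: [[0.055, 0.998, 0.0], [0.998, -0.055, -0.0], [-0.0, 0.0, -1.0]]
force: [-0.1, 0.3, -0.5]
width: 0.0003
gripper_force: 0.0
```

```bash
python3 - <<'E'
from h import *
pc,pb=np.load("p.npy"); where(pc)
E
```

```text
t 24.9 cut-xy mm [ 30.5 161.6] z 114.2 yaw 90.07 tilt [ 0. -0. -1.] F [-0.1  0.3 -0.5] w 0.0003 world [ 0.5829 -0.0736  0.1142]
```

Call:
apply_moves:
  moves:
    - {"slide": [-0.15, 0, 0.4], "dr": [0, 0, 0], "grip": 0}
    - {"slide": [0, 0, 0.4], "dr": [0, 0, 0], "grip": 0}
    - {"slide": [0, 0, 0.3], "dr": [0, 0, 0], "grip": 0}
    - {"slide": [0, 0, 0.3], "dr": [0, 0, 0], "grip": 0}
    - {"slide": [0, 0, 0.3], "dr": [0, 0, 0], "grip": 0}
    - {"slide": [0, 0, 0], "dr": [0, 0, 0], "grip": 0}
    - {"slide": [0, 0, 0], "dr": [0, 0, 0], "grip": 0}
    - {"slide": [0, 0, 0], "dr": [0, 0, 0], "grip": 0}
    - {"slide": [0, 0, 0], "dr": [0, 0, 0], "grip": 0}
    - {"slide": [0, 0, 0], "dr": [0, 0, 0], "grip": 0}

```text
time_s: 26.15
position: [0.5827, -0.0754, 0.0969]
tcp_rot: [[0.056, 0.998, 0.0], [0.998, -0.056, -0.0], [-0.0, 0.0, -1.0]]
force: [-1.3, -0.2, 0.6]
width: 0.0001
gripper_force: 0.0
```

Light contact. I'll continue down and then sweep.

Call:
apply_moves:
  moves:
    - {"slide": [0, 0, 0.3], "dr": [0, 0, 0], "grip": 0}
    - {"slide": [0, 0, 0.3], "dr": [0, 0, 0], "grip": 0}
    - {"slide": [0, 0, 0.2], "dr": [0, 0, 0], "grip": 0}
    - {"slide": [0, 0.3, 0], "dr": [0, 0, 0], "grip": 0}
    - {"slide": [0, 0.3, 0], "dr": [0, 0, 0], "grip": 0}
    - {"slide": [0, 0.2, 0], "dr": [0, 0, 0], "grip": 0}
    - {"slide": [0, 0, 0], "dr": [0, 0, 0], "grip": 0}
    - {"slide": [0, 0, 0], "dr": [0, 0, 0], "grip": 0}
    - {"slide": [0, 0, 0], "dr": [0, 0, 0], "grip": 0}
    - {"slide": [0, 0, 0], "dr": [0, 0, 0], "grip": 0}

```text
time_s: 27.4
position: [0.5873, -0.0755, 0.0884]
tcp_rot: [[0.055, 0.998, -0.012], [0.998, -0.055, 0.002], [0.001, -0.012, -1.0]]
force: [-26.5, -0.2, 14.8]
width: -0.0002
gripper_force: 11.1
```

```bash
python3 - <<'E'
from h import *
pc,pb=np.load("p.npy"); where(pc)
S={n:bot.snapshot(n) for n in("top","side")}
for n,s in S.items():
    for l in("button","button_end","button_foot"):
        r=bot.spot_in(s,l); print(n,l,[(np.round(d["pixel"],1),round(d["p"],2)) for d in r[:2]])
E
```

```text
t 27.4 cut-xy mm [ 35.  159.9] z 88.4 yaw 90.06 tilt [-0.012  0.002 -1.   ] F [-26.5  -0.2  14.8] w -0.0002 world [ 0.5873 -0.0755  0.0884]
top button [(array([434.7, 255.1]), 0.69)]
top button_end []
top button_foot []
side button []
side button_end []
side button_foot []
```

Call:
apply_moves:
  moves:
    - {"slide": [0, -0.4, 0], "dr": [0, 0, 0], "grip": 0}
    - {"slide": [0, -0.6, 0], "dr": [0, 0, 0], "grip": 0}
    - {"slide": [2, 0, 0], "dr": [0, 0, 0], "grip": 0}
    - {"slide": [4, 0, -2], "dr": [0, 0, 0], "grip": 0}
    - {"slide": [5, 0, -3], "dr": [0, 0, 0], "grip": 0}
    - {"slide": [5, 0, -3], "dr": [0, 0, 0], "grip": 0}
    - {"slide": [5, 0, -2], "dr": [0, 0, 0], "grip": 0}
    - {"slide": [3, 0, 0], "dr": [0, 0, 0], "grip": 0}
    - {"slide": [0, 0, 0], "dr": [0, 0, 0], "grip": 0}
    - {"slide": [0, 0, 0], "dr": [0, 0, 0], "grip": 0}

```text
time_s: 29.05
position: [0.5939, 0.1643, 0.1887]
tcp_rot: [[0.055, 0.998, -0.0], [0.998, -0.055, -0.0], [-0.0, -0.0, -1.0]]
force: [-0.4, 0.0, 0.6]
width: -0.0001
gripper_force: 0.0
```

```bash
python3 - <<'E'
from h import *
pc,pb=np.load("p.npy"); where(pc)
S={n:bot.snapshot(n) for n in("top","side")}
for n,s in S.items():
    for l in("button","button_end","button_foot"):
        r=bot.spot_in(s,l); print(n,l,[(np.round(d["pixel"],1),round(d["p"],2)) for d in r[:2]])
    for th in(1.2,1.4,1.571):
        print(th,proj(s,T(pc,[[.06+.042*np.cos(th),.153,.033+.042*np.sin(th)],[.06-.028*np.cos(th),.153,.033-.028*np.sin(th)]])).ravel().round(1))
def crop(s,x,y):
    return cv2.resize(s["image"][y:y+75,x:x+65,::-1],None,fx=6,fy=6,interpolation=2)
cv2.imwrite("pics/i.png",np.hstack([crop(S["top"],270,165),crop(S["side"],235,165)]))
E
```

```text
t 29.05 cut-xy mm [ 28.1 399.8] z 188.7 yaw 90.05 tilt [-0. -0. -1.] F [-0.4  0.   0.6] w -0.0001 world [0.5939 0.1643 0.1887]
top button [(array([292.3, 188.6]), 0.6)]
top button_end [(array([333.2, 213.1]), 0.73), (array([293.1, 190.5]), 0.49)]
top button_foot [(array([295.2, 187.1]), 0.38)]
1.2 [293.9 182.5 292.4 194.6]
1.4 [293.7 184.8 292.5 193.1]
1.571 [293.5 186.9 292.6 191.7]
side button []
side button_end []
side button_foot [(array([337.5, 188.7]), 0.25)]
1.2 [258.3 191.8 264.  211.7]
1.4 [260.1 192.5 262.8 211.2]
1.571 [261.7 193.4 261.8 210.6]
```

View pics/i.png

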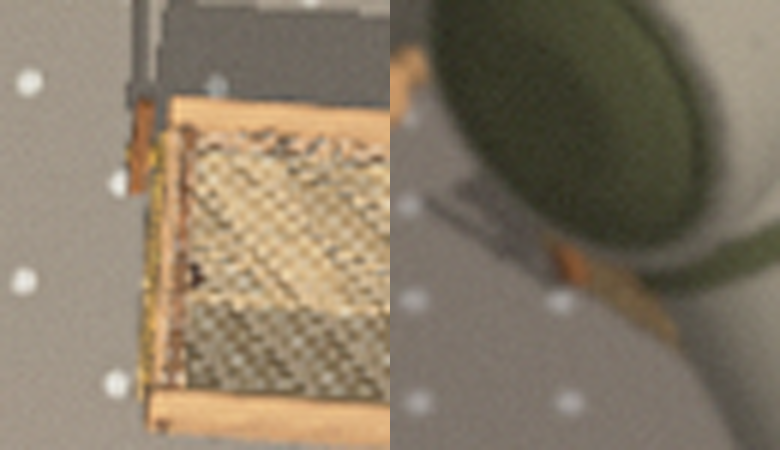

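The top panel shows the button spanning crop rows 97–195, so it's only at about 1.15 rad. The gripper's wider knuckles probably blocked the long arm. I'll finish by pushing the long arm toward -x from its +x side, with the tips high.

Call:
apply_moves:
  moves:
    - {"slide": [0, 3, 0], "dr": [0, 0, 0], "grip": 0}
    - {"slide": [0, 3, 0], "dr": [0, 0, 0], "grip": 0}
    - {"slide": [-4, 2.7, 0], "dr": [0, 0, 0], "grip": 0}
    - {"slide": [-5, 0, 0], "dr": [0, 0, 0], "grip": 0}
    - {"slide": [-5, 0, 0], "dr": [0, 0, 0], "grip": 0}
    - {"slide": [-5, 0, 0], "dr": [0, 0, 0], "grip": 0}
    - {"slide": [-5, 0, 0], "dr": [0, 0, 0], "grip": 0}
    - {"slide": [0, 0, 4], "dr": [0, 0, 0], "grip": 0}
    - {"slide": [0, 0, 2.4], "dr": [0, 0, 0], "grip": 0}
    - {"slide": [0, 0, 0], "dr": [0, 0, 0], "grip": 0}

```text
time_s: 30.7
position: [0.6668, -0.0802, 0.1231]
tcp_rot: [[0.056, 0.998, -0.004], [0.998, -0.056, 0.001], [0.001, -0.004, -1.0]]
force: [0.4, 0.2, -0.7]
width: -0.0
gripper_force: 0.0
```

```bash
python3 - <<'E'
from h import *
pc,pb=np.load("p.npy"); where(pc)
E
```

```text
t 30.7 cut-xy mm [114.6 159.8] z 123.1 yaw 90.01 tilt [-0.004  0.001 -1.   ] F [ 0.4  0.2 -0.7] w -0.0 world [ 0.6668 -0.0802  0.1231]
```

Call:
apply_moves:
  moves:
    - {"slide": [0, -0.6, 0], "dr": [0, 0, 0], "grip": 0}
    - {"slide": [0, -0.6, 0], "dr": [0, 0, 0], "grip": 0}
    - {"slide": [0, -0.5, 0], "dr": [0, 0, 0], "grip": 0}
    - {"slide": [0, -0.5, 0], "dr": [0, 0, 0], "grip": 0}
    - {"slide": [0, -0.4, 0], "dr": [0, 0, 0], "grip": 0}
    - {"slide": [0, -0.3, 0], "dr": [0, 0, 0], "grip": 0}
    - {"slide": [0, -0.2, 0], "dr": [0, 0, 0], "grip": 0}
    - {"slide": [0, 0, 0], "dr": [0, 0, 0], "grip": 0}
    - {"slide": [0, 0, 0], "dr": [0, 0, 0], "grip": 0}
    - {"slide": [0, 0, 0], "dr": [0, 0, 0], "grip": 0}

```text
time_s: 31.95
position: [0.6365, -0.0784, 0.1247]
tcp_rot: [[0.056, 0.998, -0.0], [0.998, -0.056, 0.0], [0.0, -0.0, -1.0]]
force: [-0.1, 0.3, -0.5]
width: 0.0005
gripper_force: 0.0
```

Call:
apply_moves:
  moves:
    - {"slide": [0, -0.2, 0], "dr": [0, 0, 0], "grip": 0}
    - {"slide": [0, -0.2, 0], "dr": [0, 0, 0], "grip": 0}
    - {"slide": [0, 0, 0], "dr": [0, 0, 0], "grip": 0}
    - {"slide": [0, 0, 0], "dr": [0, 0, 0], "grip": 0}
    - {"slide": [0, 0, 0], "dr": [0, 0, 0], "grip": 0}
    - {"slide": [0, 0, 0], "dr": [0, 0, 0], "grip": 0}
    - {"slide": [0, 0, 0], "dr": [0, 0, 0], "grip": 0}
    - {"slide": [0, 0, 0], "dr": [0, 0, 0], "grip": 0}
    - {"slide": [0, 0, 0], "dr": [0, 0, 0], "grip": 0}
    - {"slide": [0, 0, 0], "dr": [0, 0, 0], "grip": 0}

```text
time_s: 33.2
position: [0.6326, -0.0782, 0.1249]
tcp_rot: [[0.056, 0.998, -0.0], [0.998, -0.056, 0.0], [0.0, -0.0, -1.0]]
force: [0.8, 0.2, -1.0]
width: -0.0
gripper_force: 0.0
```

Call:
apply_moves:
  moves:
    - {"slide": [0, -0.2, 0], "dr": [0, 0, 0], "grip": 0}
    - {"slide": [0, -0.2, 0], "dr": [0, 0, 0], "grip": 0}
    - {"slide": [0, 0, 0], "dr": [0, 0, 0], "grip": 0}
    - {"slide": [0, 0, 0], "dr": [0, 0, 0], "grip": 0}
    - {"slide": [0, 0, 0], "dr": [0, 0, 0], "grip": 0}
    - {"slide": [0, 0, 0], "dr": [0, 0, 0], "grip": 0}
    - {"slide": [0, 0, 0], "dr": [0, 0, 0], "grip": 0}
    - {"slide": [0, 0, 0], "dr": [0, 0, 0], "grip": 0}
    - {"slide": [0, 0, 0], "dr": [0, 0, 0], "grip": 0}
    - {"slide": [0, 0, 0], "dr": [0, 0, 0], "grip": 0}

```text
time_s: 34.45
position: [0.6302, -0.0781, 0.1253]
tcp_rot: [[0.056, 0.998, 0.006], [0.998, -0.056, -0.001], [-0.001, 0.006, -1.0]]
force: [12.6, 0.2, -5.5]
width: -0.0002
gripper_force: 6.0
```

Call:
apply_moves:
  moves:
    - {"slide": [0, -0.2, 0], "dr": [0, 0, 0], "grip": 0}
    - {"slide": [0, -0.1, 0], "dr": [0, 0, 0], "grip": 0}
    - {"slide": [0, 0, 0], "dr": [0, 0, 0], "grip": 0}
    - {"slide": [0, 0, 0], "dr": [0, 0, 0], "grip": 0}
    - {"slide": [0, 0, 0], "dr": [0, 0, 0], "grip": 0}
    - {"slide": [0, 0, 0], "dr": [0, 0, 0], "grip": 0}
    - {"slide": [0, 0, 0], "dr": [0, 0, 0], "grip": 0}
    - {"slide": [0, 0, 0], "dr": [0, 0, 0], "grip": 0}
    - {"slide": [0, 0, 0], "dr": [0, 0, 0], "grip": 0}
    - {"slide": [0, 0, 0], "dr": [0, 0, 0], "grip": 0}

```text
time_s: 35.7
position: [0.6291, -0.0781, 0.1256]
tcp_rot: [[0.056, 0.998, 0.013], [0.998, -0.056, -0.002], [-0.001, 0.013, -1.0]]
force: [26.0, -0.4, -12.8]
width: 0.0001
gripper_force: 12.5
```

Call:
apply_moves:
  moves:
    - {"slide": [0, 0.5, 0], "dr": [0, 0, 0], "grip": 0}
    - {"slide": [0, 2, 0], "dr": [0, 0, 0], "grip": 0}
    - {"slide": [3, 0, 0], "dr": [0, 0, 0], "grip": 0}
    - {"slide": [5, 0, 0], "dr": [0, 0, 0], "grip": 0}
    - {"slide": [5, 0, -2], "dr": [0, 0, 0], "grip": 0}
    - {"slide": [5, 0, -2], "dr": [0, 0, 0], "grip": 0}
    - {"slide": [5, 0, -2], "dr": [0, 0, 0], "grip": 0}
    - {"slide": [0, 0, 0], "dr": [0, 0, 0], "grip": 0}
    - {"slide": [0, 0, 0], "dr": [0, 0, 0], "grip": 0}
    - {"slide": [0, 0, 0], "dr": [0, 0, 0], "grip": 0}

```text
time_s: 36.95
position: [0.6633, 0.1491, 0.1842]
tcp_rot: [[0.057, 0.998, -0.001], [0.998, -0.057, -0.0], [-0.0, -0.001, -1.0]]
force: [0.0, 0.4, -0.4]
width: 0.0002
gripper_force: 0.0
```

```bash
cat >> h.py <<'E'
def butt(s,th,pc):
    a=np.array([np.cos(th),np.sin(th)]); n=np.array([-a[1],a[0]])
    return np.array([[.06+q[0],y,.033+q[1]] for y in(.148,.158) for e,w in((.042,.007),(.042,-.007),(-.028,.007),(-.028,-.007)) for q in[a*e+n*w]])
E
python3 - <<'E'
from h import *
np.set_printoptions(precision=3,suppress=True)
pc,pb=np.load("p.npy"); where(pc)
s=bot.snapshot("top")
def orange(im):
    h=cv2.cvtColor(np.ascontiguousarray(im),cv2.COLOR_RGB2HSV).astype(int); return h
for nm,im in(("old",cv2.imread("pics/top0.png")[:,:,::-1]),("new",s["image"])):
    h=orange(im)[172:205,288:299]; print(nm,"sat*hue ok"); m=(h[...,0]<16)&(h[...,1]>95)&(h[...,2]>60)
    print("\n".join(str(172+i)+" "+"".join("#" if v else "." for v in r) for i,r in enumerate(m)))
for th in(.2,.45,1.1,1.2,1.3,1.4,1.57):
    q=proj(s,T(pc,butt(s,th,pc))); print(th,q.min(0),q.max(0))
S=bot.snapshot("side")
for q in(s,S):
  for l in("button","button_end","button_foot"): print(l,[(np.round(d["pixel"],1),round(d["p"],2)) for d in bot.spot_in(q,l)[:2]])
r=bot.trace(s,"button")
for d in r[:1]:
    y,x=np.nonzero(d["mask"]); print("mask",d["p"],x.min(),x.max(),y.min(),y.max())
E
```

```text
t 36.95 cut-xy mm [ 98.2 388.4] z 184.2 yaw 89.94 tilt [-0.001 -0.    -1.   ] F [ 0.   0.4 -0.4] w 0.0002 world [0.663 0.149 0.184]
old sat*hue ok
172 ...........
173 ...........
174 ...........
175 ...........
176 ...........
177 ...........
178 .....###...
179 .....###...
180 .....###...
181 .....###...
182 .....###..#
183 ....####..#
184 ....####..#
185 ....###...#
186 ....###...#
187 ....###...#
188 ....###...#
189 ....###...#
190 ....###...#
191 ....###...#
192 ....###...#
193 ....###...#
194 ....###...#
195 ....###...#
196 ....##...#.
197 ...####..##
198 ....##...##
199 .........##
200 ..........#
201 ...........
202 .........##
203 .........##
204 .........##
new sat*hue ok
172 ...........
173 ...........
174 ...........
175 ...........
176 ...........
177 ...........
178 ...........
179 ...........
180 ...........
181 ...........
182 ...........
183 ..........#
184 ..........#
185 ..........#
186 .....##...#
187 ....####..#
188 ....####..#
189 ....####..#
190 ....###....
191 ....##....#
192 ....###...#
193 ....###...#
194 ...........
195 ..........#
196 .........##
197 .........#.
198 .........##
199 .........##
200 .........#.
201 .........#.
202 .........##
203 .........#.
204 .........##
0.2 [290.639 176.753] [295.632 198.546]
0.45 [290.657 176.673] [295.658 198.795]
1.1 [290.693 179.666] [295.582 197.021]
1.2 [290.725 180.564] [295.534 196.463]
1.3 [290.763 181.558] [295.475 195.842]
1.4 [290.808 182.639] [295.406 195.164]
1.57 [290.897 184.642] [295.265 193.901]
button []
button_end []
button_foot []
button []
button_end []
button_foot []
mask 0.36 104 137 193 227
```

```bash
python3 - <<'E'
from h import *
s=bot.snapshot("top")
for l in("rolling_pin","flour_jar","oil_bottle","bowl","scraper","ruler","pastry_wheel"):
    print(l,[np.round(d["pixel"],1).tolist() for d in bot.spot_in(s,l)[:1]])
print(bot.get_obs()["time_s"]); print(bot.finish_job())
E
```

```text
rolling_pin [[278.4, 141.6]]
flour_jar [[408.9, 188.1]]
oil_bottle [[433.6, 255.9]]
bowl [[121.1, 209.9]]
scraper [[112.1, 254.6]]
ruler [[343.3, 277.1]]
pastry_wheel [[278.5, 140.8]]
37.8
the job is handed in; nothing more can be done
None
```

The job is handed in at 37.8 s: the board was pushed to a hard stop about where home should be, and the button then read upright in the top camera image, but I viewed 11 pictures (limit 10) and only loosely checked that the other things stayed put.

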